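# Re-seat a test plate under a stage's spring clip

## Robot

A 6-joint arm with a two-finger parallel gripper is mounted at the origin on a cart in front of the work surface, level with it; the furniture and walls round the work are solid. World frame = base frame: x ahead of the robot, y to its left, z up, the work surface at z = 0. Lengths are in m, angles in rad, forces in N, time in s.
With the tool pointing down it reaches from about 0.275 to 0.775 m from the base axis. Payload 14.6 kg.
Tool frame: the origin (TCP) lies midway between the tips of the shut fingers; the grasp point (between the pads) lies 19 mm behind it; z points along the fingers, y is the line along which they close (so a half turn about z gives the same grasp; the last joint's range is limited). The gripper opens to 85 mm and grips with 20 to 120 N. Pads are 22 mm wide; open, the fingers measure 114 mm over their backs; the gripper's body (76 mm by 85 mm) begins 54 mm behind the grasp point. The pads swing forward as they close: fully open they stand 13 mm farther back than shut.
Start: joints at [-1.37, 0.263, -0.048, 1.259, 0, 1.415], TCP at [0.183, -0.492, 0.231] pointing down, gripper open.
Joint ranges: [-2.65, 2.65], [-0.89, 1.7], [-1.18, 1.37], [-2.13, 2.11], [-1.35, 1.29], [-3.14, 3.14]. Speed limits (rad/s): [1.89, 1.89, 2.57, 2.79, 3.14, 3.14].

## Interface

Orientations are given as a rotation vector (axis times angle).
In Python, from bench import get_state, eyes, arm gives the robot as it stands.
- The arm moves only by the tool play_rows, never from a script. Its argument "commands" is one flat list of numbers, 7 for each row, row after row: the shift along the tool's x, y, z in m, then the turn, a rotation vector about the tool's x, y, z in degrees, then the closure, from 0 (fully open) to 1 (shut). A call has 1 to 12 rows; each row shifts and turns the commanded pose from where the row before left it, along the tool's axes as they then stand; what a row does not reach is not made up. A row lasts 1/10 s, in which the tool goes at most 50 mm and 8.59 degrees, less where a joint would pass 70% of its speed; a pose out of reach is approached as far as the arm can. A call is refused whole if a number of a shift passes 0.05 or a number of a turn 8.59, either way. A call with a gripper value outside its range is refused whole. The fingers move at their own pace and stop on an object; "squeeze" is the grip in N (left out, the last holds). Time passes only in rows, so rows that do not move let the fingers close. It gives the time, the measured TCP pose, the force, the opening and the grip force at its end, in the units of the state.
- get_state(): the state, without advancing time (a new reading comes with each control period).
- eyes.camera(name): name is "side" or "top" or "wrist"; returns a dict with "pixels" (420x560x3 uint8, red, green, blue), "range_z" (420x560 float32, m along the optical axis (not along the pixel's ray), 0 where there is no reading), "intrinsics" (3x3 intrinsics, pixels), "distortion" ([k1, k2, p1, p2, k3] as OpenCV has them; the pictures are not rectified), "xyz" and "rotation" of the camera in the world; the wrist camera has in their place "hand_eye" (4x4, takes a point from camera to tool coordinates, whose origin is the TCP and whose axes are the flange's). Camera axes: x right, y up, looking along -z (the intrinsics and any distortion apply to the point x, -y, -z); pixel columns grow to the right and rows downward; lengths in m; the calibration is good to about 2 mm. A picture is of the moment at which its call begins: read the wrist's pose just before it.
- arm.close_job(): hands the job in; it is judged then, once.
The state is a dict: "clock": time; "joints": joint angles; "joint_velocities": joint speeds; "joint_efforts": joint torques, N m; "ee_pos": TCP position; "tcp_rot": TCP orientation; "wrist_force": force on the tool from outside, world axes, zero at the start; "wrist_torque": the same for the moment, N m; "gripper_width": opening from 0.0 (shut) to 1.0 (fully open); "finger_force": force on a finger pad.
Only numpy, scipy, OpenCV 4.12 (cv2) and the standard library are available. Lean on these libraries where they do the work, as an engineer would, in place of code of your own. Each camera call takes 0.05 s, during which the arm holds its last target. There are 200 camera calls.

## Task

The test plate on the inspection stage has been clipped down out of place. Swing the spring clip clear of the plate, push the plate fully home into the corner so that it lies flush against both the back rail and the side stop, then swing the clip back over the plate's edge as far as it goes, so that it holds the plate there. Do it all gently by pushing with the closed fingertips (the clip by its post), never gripping or forcing anything, and leave the other things where they are.

Things in the scene. Friction and masses are not known exactly. Their poses are not given: they have to be found in the camera images.
- stage: Inspection stage: fixed dark steel slab, 190 mm (x) by 262 mm (y), top face 16 mm above the bench. Its frame: x away from the robot, y left, z up at yaw 0. On it an L of two 12 mm tall aluminium bars, the back rail (far side) and the side stop (left), and the clip's pivot screw near its front edge. Origin: on the bench, 30 mm in -x and 35 mm in -y from the seat.
- seat (a point): Point on the stage's top face, axes as the stage's. When the plate is home, its origin lies exactly here. The back rail's inner face stands at x = +35 mm (from y = -57 to +55 mm), the side stop's inner face at y = +50 mm (from x = -35 to +15 mm).
- plate: Loose aluminium test plate, 70 (x) by 100 (y) by 8 mm, about 0.2 kg; a low disc (32 mm wide, 3 mm high) on it. Origin: centre of underside. Home: +x edge on the back rail, +y edge on the side stop. Starts 8 to 22 mm short of home in x and in y, turned up to 0.12 rad. Pushed on its -x or -y edge with the closed fingertips it slides at 1 to 3 N. Never push it with more than 20 N.
- pivot (a point): Foot of the clip's pivot screw on the stage's top face, at (-90, -55) mm from the seat in the stage's axes. The clip turns about the vertical line through it; the screw head reaches 24 mm above the stage.
- clip (a joint): Clip angle about its pivot (rad), counter-clockwise from above; stays where left. The blade points from the pivot along (joint - 1.6) rad, from stage x towards stage y. 0: clear, pointing to -y. 1.9: fully on, toe on the plate (a stop at each end). Pushing the post takes 1.5 N, plus 1 to 5 N where the toe drags on the plate or climbs its edge (by itself, at 1.4 to 1.7 rad).
- post (a point): Middle of the clip's round upright steel post, 12 mm in diameter, 90 mm from the pivot axis, reaching from 20 to 42 mm above the stage's top face (this point: 30 mm). The clip is pushed by it, on either side, with closed fingertips about 24 mm above the stage, clear over the plate.
- clip_blade: The clip's sprung steel blade with toe and post: a strip 13 mm wide, 15 mm above the stage, with a polished round dished toe under the post (32 mm across, rim raised so that it climbs the plate's edge). Origin 12 mm from the pivot axis, x along the blade. The toe presses on the plate with 3 N; the blade flexes up by itself. Never load it with more than 20 N, so do not grip it.
- hub_14: Bystander: black flanged hub, 41 mm wide, 39 mm tall, standing on the stage's near left corner. Origin: centre of its underside.
- mandrel_1: Bystander: pale mandrel, 35 mm wide, 66 mm tall, standing on the bench left of the stage.
- solder_tin: Bystander: round tin, 62 mm wide, 48 mm tall, on the bench right of the stage.

How it is judged:
On the way, in this order (a step that is already met when the one before it is completed fails the run):
1. the clip is swung clear of the plate (joint below 0.6 rad) (value of joint clip below 0.6 rad), for 0.2 s.
2. with the clip still clear, the plate is home in the corner, flush to 1.5 mm with rail and stop (value of joint clip below 1.2 rad and x of plate in the frame of seat between -0.0015 and 0.003 m and y of plate in the frame of seat between -0.0015 and 0.003 m and angle between the x axis of plate and the x axis of seat, either way round below 0.025 rad), for 0.2 s.
At the end, for the whole second after the job is handed in: The plate lies flat and at rest in the corner, within 1.5 mm of flush with both the back rail and the side stop and square to them within 0.025 rad, and the clip is swung on to within 0.08 rad of its stop with its toe pressing on the plate (value of joint clip above 1.82 rad and x of plate in the frame of seat between -0.0015 and 0.003 m and y of plate in the frame of seat between -0.0015 and 0.003 m and z of plate in the frame of seat below 0.002 m and angle between the x axis of plate and the x axis of seat, either way round below 0.025 rad and angle between plate's own z axis and vertical below 0.03 rad and contact force between clip_blade and plate above 0.5 N and linear speed of plate below 0.01 m/s); the robot touches nothing.
It fails at once if the clip is loaded with more than 20 N by the fingers (contact force between the fingers and clip_blade above 20 N).
It fails at once if the plate is pushed with more than 20 N (contact force between the fingers and plate above 20 N).
It fails at once if a bystander is moved by more than 20 mm (distance of any of hub_14, mandrel_1, solder_tin from where it was at the start of the episode above 0.02 m).
It also fails if it takes over 72 s, if anything falls off the work surface, if the arm or the gripper's body presses on something with over 40 N, if the wrist force passes 120 N, or if a joint passes its speed limit or range.

## Working session

There is one attempt and no reset: what is moved stays moved. The work goes in short steps, Python scripts to look and compute and a tool call to move; the robot and the scene stay as the last step left them, time stands still between calls to the robot, and variables do not carry over. Pictures are saved under pics/ and viewed, at most 10 in all, crops included, and the job is handed in when it is done.

Besides the shell and the picture viewer there is one more tool, called as name(argument=value, ...), one argument or row to a line, values as JSON. play_rows: Moves the arm, as the interface text tells. Its arguments: {"type":"object","properties":{"commands":{"type":"array","items":{"type":"number"}},"squeeze":{"type":"number"}},"required":["commands"]}

```bash
mkdir -p pics; ls; cat > h.py <<'E'
import numpy as np, cv2, pickle
from bench import get_state, eyes, arm
def shot(name,fn=None):
    s=get_state(); c=eyes.camera(name)
    if name=="wrist":
        R=cv2.Rodrigues(np.array(s["tcp_rot"],float))[0]; H=np.array(c["hand_eye"])
        c["rotation"]=R@H[:3,:3]; c["xyz"]=R@H[:3,3]+np.array(s["ee_pos"])
    else:
        r=np.array(c["rotation"],float)
        if r.shape!=(3,3): r=cv2.Rodrigues(r)[0]
        c["rotation"]=r; c["xyz"]=np.array(c["xyz"])
    if fn: cv2.imwrite("pics/"+fn,c["pixels"][:,:,::-1])
    return c
def rays(c,uv):
    p=cv2.undistortPoints(np.array(uv,float).reshape(-1,1,2),np.array(c["intrinsics"]),np.array(c["distortion"])).reshape(-1,2)
    d=np.c_[p[:,0],-p[:,1],-np.ones(len(p))]
    return d@c["rotation"].T
def plane(c,uv,z):
    d=rays(c,uv); t=(z-c["xyz"][2])/d[:,2]
    return c["xyz"]+d*t[:,None]
def cross(c1,u1,c2,u2):
    d1=rays(c1,[u1])[0];d2=rays(c2,[u2])[0]
    A=np.c_[d1,-d2]; t=np.linalg.lstsq(A,c2["xyz"]-c1["xyz"],rcond=None)[0]
    a=c1["xyz"]+d1*t[0]; b=c2["xyz"]+d2*t[1]
    return (a+b)/2,np.linalg.norm(a-b)
def depthpts(c,uv):
    uv=np.array(uv); z=c["range_z"][uv[:,1].astype(int),uv[:,0].astype(int)]
    return c["xyz"]+rays(c,uv)*z[:,None]
E
python3 - <<'E'
from h import *
s=get_state(); print({k:np.round(v,3) for k,v in s.items()})
for n in("top","side"):
    c=shot(n,n+"0.png"); pickle.dump(c,open(n+"0.pkl","wb")); print(n,c["xyz"].round(3),c["rotation"].round(2).tolist(),c["intrinsics"])
E
```

```text
pics
{'clock': np.float64(0.0), 'joints': array([-1.37 ,  0.264, -0.049,  1.259, -0.   ,  1.415]), 'joint_velocities': array([-0.001,  0.001,  0.001,  0.001, -0.   , -0.   ]), 'joint_efforts': array([ 2.0000e-03, -6.3762e+01,  3.8457e+01,  1.4000e-02, -0.0000e+00,
        0.0000e+00]), 'ee_pos': array([ 0.183, -0.492,  0.231]), 'tcp_rot': array([-3.091, -0.556,  0.   ]), 'wrist_force': array([ 0.19 ,  0.084, -0.061]), 'wrist_torque': array([ 0.035, -0.006, -0.017]), 'finger_force': np.float64(0.0), 'gripper_width': np.float64(0.997)}
top [ 0.361 -0.033  1.092] [[-0.16, 0.96, -0.2], [-0.99, -0.16, 0.03], [-0.0, 0.21, 0.98]] [[541.84852618   0.         286.92645397]
 [  0.         541.84852618 208.97592359]
 [  0.           0.           1.        ]]
side [ 0.324 -0.756  0.479] [[0.95, 0.17, -0.26], [-0.31, 0.45, -0.84], [-0.02, 0.88, 0.48]] [[387.12915067   0.         281.57005478]
 [  0.         387.12915067 209.96865972]
 [  0.           0.           1.        ]]
```

View pics/top0.png

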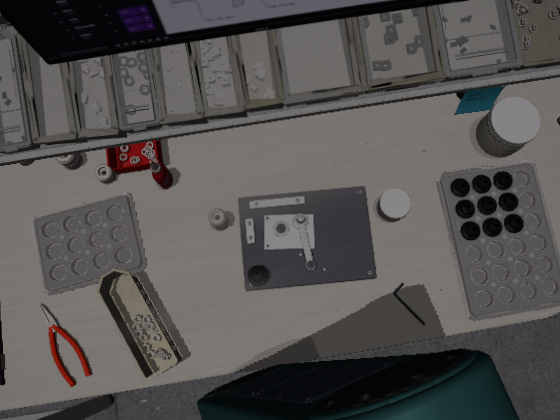

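View pics/side0.png

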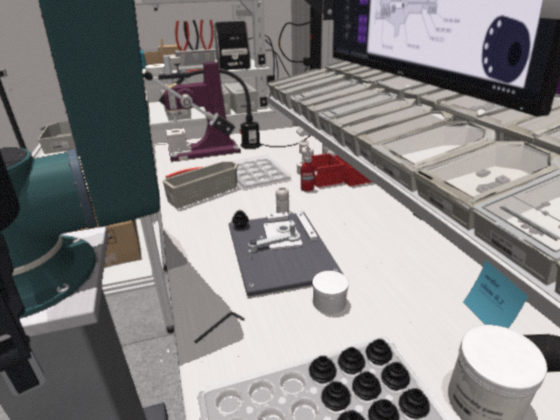

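Top view: the stage has corners at about (238,198), (366,187), (376,280), (247,291). The rail is at (277,202), stop at (250,231), plate centre at (289,231), clip pivot at (310,267), post near (302,225), hub at (259,272), mandrel at (219,218) and tin at (395,204). The side view agrees. Next I'll get rough positions, then use the wrist camera from above.

```bash
python3 - <<'E'
from h import *
c=pickle.load(open("top0.pkl","rb"))
g=cv2.cvtColor(c["pixels"],cv2.COLOR_RGB2GRAY)
m=((g<95)).astype(np.uint8); m[:183]=0;m[296:]=0;m[:,:230]=0;m[:,380:]=0
m=cv2.morphologyEx(m,cv2.MORPH_CLOSE,np.ones((15,15)))
k=max(cv2.findContours(m,0,2)[0],key=cv2.contourArea)
r=cv2.minAreaRect(k); b=cv2.boxPoints(r); print(b,r)
P=plane(c,b,.016); print(P.round(4)); print(P.mean(0), [np.linalg.norm(P[i]-P[i-1]).round(4) for i in range(4)])
for n,uv,z in[("pivot",(310,267),.04),("post",(302,221),.058),("hub",(259,272),.055),("plate",(289,231),.024),("tin",(395,204),.048),("mandrel",(219,218),.066)]:
    print(n,plane(c,[uv],z)[0].round(3))
E
```

```text
[[227.44716 198.19551]
 [377.75058 183.8809 ]
 [386.65845 277.4135 ]
 [236.35501 291.7281 ]] ((307.05279541015625, 237.80450439453125), (93.955810546875, 150.98348999023438), 84.5596694946289)
[[ 0.6281  0.0496  0.016 ]
 [ 0.6069 -0.2587  0.016 ]
 [ 0.4167 -0.2382  0.016 ]
 [ 0.4381  0.0593  0.016 ]]
[ 0.52247318 -0.09700036  0.016     ] [np.float64(0.1902), np.float64(0.309), np.float64(0.1914), np.float64(0.2983)]
pivot [ 0.46  -0.091  0.04 ]
post [ 0.549 -0.09   0.058]
hub [0.465 0.008 0.055]
plate [ 0.539 -0.063  0.024]
tin [ 0.554 -0.277  0.048]
mandrel [0.58  0.067 0.066]
```

play_rows(
  commands=[0,0,-0.02,0,0,8.4,1,0,0,-0.02,0,0,8.4,1,0,0,-0.02,0,0,8.4,1],
  squeeze=20,
)

```text
clock: 0.4
ee_pos: [0.1828, -0.4918, 0.2917]
tcp_rot: [-3.138, 0.141, 0.0]
wrist_force: [-0.4, 0.6, -0.1]
gripper_width: 0.512
finger_force: 0.0
```

play_rows(
  commands=[0.022,-0.035,0,0,0,0,1,0.022,-0.035,0,0,0,0,1,0.022,-0.035,0,0,0,0,1,0.022,-0.035,0,0,0,0,1,0.022,-0.035,0,0,0,0,1,0.022,-0.035,0,0,0,0,1,0.022,-0.035,0,0,0,0,1,0.022,-0.035,0,0,0,0,1,0.022,-0.035,0,0,0,0,1,0.022,-0.035,0,0,0,0,1,0.022,-0.035,0,0,0,0,1,0,0,0,0,0,0,1],
)

```text
clock: 1.6
ee_pos: [0.458, -0.1255, 0.2909]
tcp_rot: [-3.138, 0.125, 0.0]
wrist_force: [0.0, -0.0, 1.2]
gripper_width: -0.002
finger_force: 0.0
```

```bash
python3 - <<'E'
from h import *
c=shot("wrist","w1.png"); pickle.dump(c,open("w1.pkl","wb")); print(np.round(c["hand_eye"],3),c["intrinsics"],c["xyz"])
E
```

```text
[[-0.     0.951  0.309  0.078]
 [ 1.     0.    -0.    -0.001]
 [-0.     0.309 -0.951 -0.142]
 [ 0.     0.     0.     1.   ]] [[374.44338623   0.         285.20824847]
 [  0.         374.44338623 214.49503196]
 [  0.           0.           1.        ]] [ 0.53608668 -0.13113981  0.43290114]
```

View pics/w1.png

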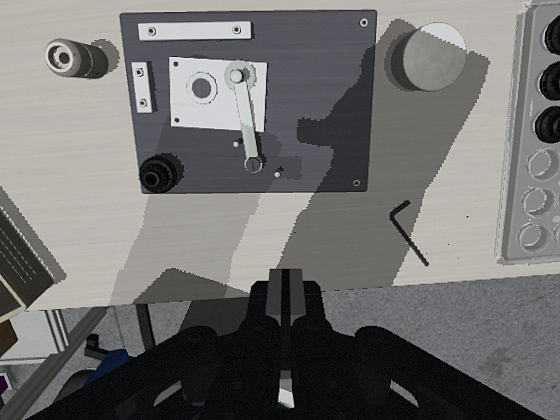

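The wrist view shows everything: rail (195,30), stop (142,87), plate corners about (170,57), (268,62), (265,131), (170,125), post (237,75), pivot screw (253,164), hub (158,175).

```bash
python3 - <<'E'
from h import *
c=pickle.load(open("w1.pkl","rb")); t=pickle.load(open("top0.pkl","rb"))
g=cv2.cvtColor(c["pixels"],cv2.COLOR_RGB2GRAY)
m=(g>125).astype(np.uint8); m=cv2.morphologyEx(m,cv2.MORPH_CLOSE,np.ones((3,3)))
m[:15]=0; m[187:]=0; m[:,:127]=0; m[:,365:]=0
ks=sorted(cv2.findContours(m,0,2)[0],key=cv2.contourArea)[-4:]
for k in ks:
    x=k[:,0].astype(float); r=cv2.minAreaRect(k); b=cv2.boxPoints(r)
    P=plane(c,b,.028 if r[0][1]<45 or r[0][0]<155 else .024)
    print(len(k),np.round(r[0],1),np.round(r[1],1)); print(P[:,:2].round(4).tolist(),P[:,:2].mean(0).round(4))
    d=P[1]-P[0];e=P[2]-P[1];print("len",np.linalg.norm(d).round(4),np.linalg.norm(e).round(4),"dir",np.arctan2(d[1],d[0]).round(4),np.arctan2(e[1],e[0]).round(4))
ms=(g<110).astype(np.uint8)
print("post",plane(c,[(237,75)],.058),"pivot",plane(c,[(253,164)],.04))
print("tin",plane(c,[(455,37)],.048),"hub",plane(c,[(152,180)],.055),"mandrel",plane(c,[(62,58)],.066))
# heights by depth image
for n,uv in[("stage",(320,90)),("plate",(180,100)),("rail",(200,30)),("postd",(237,75)),("pivot",(253,164)),("hub",(153,178)),("bench",(500,300))]:
    print(n,depthpts(c,[uv])[0].round(4))
cv2.imwrite("pics/w1c.png",cv2.resize(c["pixels"][0:200,110:400,::-1],None,fx=2.7,fy=2.7,interpolation=cv2.INTER_CUBIC))
E
```

```text
29 [133.5 134.5] [ 13. 103.]
[[0.4522, 0.0528], [0.5595, 0.0304], [0.5583, 0.017], [0.4511, 0.0382]] [0.5053 0.0346]
len 0.1096 0.0135 dir -0.2062 -1.6574
26 [141.3  87. ] [51.7 14.9]
[[0.5789, 0.0222], [0.5791, 0.0069], [0.5289, 0.0104], [0.5286, 0.0263]] [0.5539 0.0165]
len 0.0153 0.0503 dir -1.5564 3.0722
17 [194.1  30.4] [ 17.3 112.1]
[[0.6142, 0.0083], [0.6065, -0.1019], [0.591, -0.1006], [0.5986, 0.011]] [ 0.6026 -0.0458]
len 0.1104 0.0156 dir -1.6397 3.0552
73 [215.1 113.1] [ 97.9 108.5]
[[0.4719, 0.0092], [0.5814, -0.0161], [0.5683, -0.1146], [0.4575, -0.0979]] [ 0.5198 -0.0549]
len 0.1123 0.0994 dir -0.2269 -1.7025
post [[ 0.55601104 -0.08690235  0.058     ]] pivot [[ 0.4674762  -0.09119039  0.04      ]]
tin [[ 0.57438938 -0.29489823  0.048     ]] hub [[0.4619968  0.01322978 0.055     ]] mandrel [[0.58411413 0.0708317  0.066     ]]
stage [ 0.5363 -0.1679  0.0151]
plate [ 0.5382 -0.0199  0.0225]
rail [ 0.6025 -0.0516  0.0267]
postd [ 0.5559 -0.0871  0.0597]
pivot [ 0.4674 -0.0911  0.0393]
hub [0.46   0.0196 0.0343]
bench [-0.2871 -0.8989 -0.8317]
```

View pics/w1c.png

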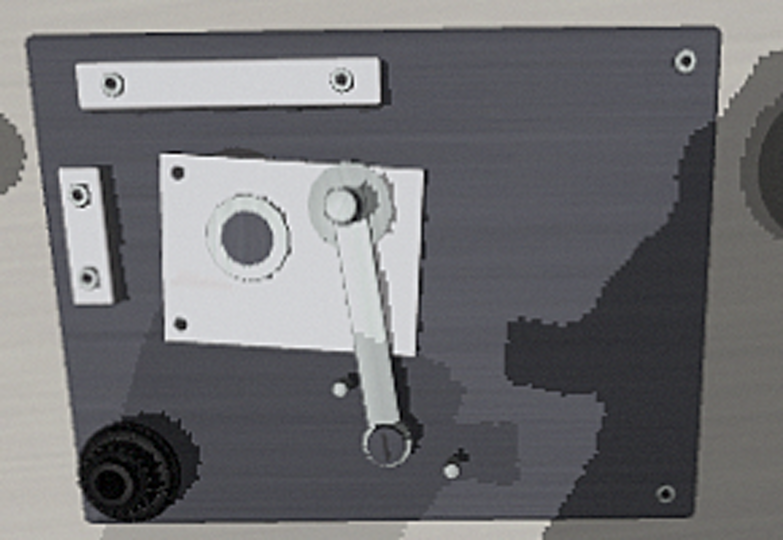

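Stage yaw is about -0.07, and the seat is about (0.562, -0.0025) in stage-rotated coordinates. The clip joint is about 1.72 rad, consistent with the pivot at (-90,-55). I'll approach the +y side of the post.

play_rows(
  commands=[0.0232,-0.0179,0.05,0,0,0,1,0.0232,-0.0179,0.05,0,0,0,1,0.0232,-0.0179,0.05,0,0,0,1,0.0232,-0.0179,0.05,0,0,0,1,0,0,0,0,0,-7.4,1,0,0,0,0,0,0,1],
)

```text
clock: 2.25
ee_pos: [0.5405, -0.0744, 0.1175]
tcp_rot: [-3.14, -0.074, 0.004]
wrist_force: [-0.7, -0.3, 0.5]
gripper_width: 0.001
finger_force: 0.0
```

```bash
cat >> h.py <<'E'
YAW=-.07; E1=np.array([np.cos(YAW),np.sin(YAW)]);E2=np.array([-E1[1],E1[0]])
PIV=np.array([.4727,-.0583]); SEAT=np.array([.5625,-.0030])
def st():
    s=get_state(); p=np.array(s["ee_pos"]); q=np.array([p[:2]@E1,p[:2]@E2]); r=s["tcp_rot"]
    y=(2*np.arctan2(r[1],r[0])+np.pi)%(2*np.pi)-np.pi
    print("rel seat",(q-SEAT).round(4),"rel pivot",(q-PIV).round(4),"z",p[2].round(4),"yaw rel stage",round(y-YAW,4),"q",np.round(s["joints"],3),"F",np.round(s["wrist_force"],1),"t",s["clock"])
    return q,y-YAW
E
python3 - <<'E'
from h import *
st()
c=shot("wrist","w2.png"); pickle.dump(c,open("w2.pkl","wb"))
E
```

```text
rel seat [-0.0181 -0.0334] rel pivot [0.0717 0.0219] z 0.1175 yaw rel stage 0.1172 q [-0.286  0.359 -0.225  0.989 -0.     2.808] F [-0.7 -0.3  0.5] t 2.25
```

View pics/w2.png

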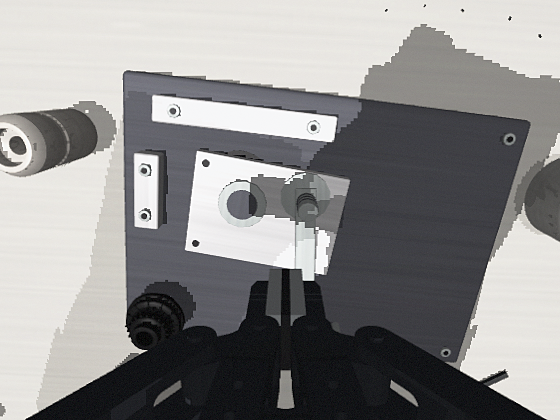

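The view shows the plate at centre (262,212), the post at (307,200) just ahead of the fingers, and the hub at (150,330), clear. Joint 6 is near its limit for clockwise turns, so I'll turn the tool a quarter back first.

play_rows(
  commands=[0,0,0,0,0,-8.2,1,0,0,0,0,0,-8.2,1,0,0,0,0,0,-8.2,1,0,0,0,0,0,-8.2,1,0,0,0,0,0,-8.2,1,0,0,0,0,0,-8.2,1,0,0,0,0,0,-8.2,1,0,0,0,0,0,-8.2,1,0,0,0,0,0,-8.2,1,0,0,0,0,0,-8.2,1,0,0,0,0,0,-8.2,1],
)

```text
clock: 3.4
ee_pos: [0.5414, -0.0751, 0.1201]
tcp_rot: [2.165, 2.274, 0.001]
wrist_force: [0.6, 0.1, -0.0]
gripper_width: -0.003
finger_force: 0.0
```

play_rows(
  commands=[0.0084,0.0081,0.02,0,0,0,1,0.0084,0.0081,0.02,0,0,0,1,0,0,0,0,0,0,1,0,0,0,0,0,0,1],
)

```text
clock: 3.8
ee_pos: [0.5566, -0.0571, 0.0798]
tcp_rot: [2.169, 2.272, 0.0]
wrist_force: [-0.5, 0.2, 0.8]
gripper_width: -0.003
finger_force: 0.0
```

```bash
python3 - <<'E'
from h import *
st()
c=shot("wrist","w3.png"); pickle.dump(c,open("w3.pkl","wb"))
print(plane(c,[(280,210)],.058))
E
```

```text
rel seat [-0.0033 -0.0151] rel pivot [0.0865 0.0402] z 0.0798 yaw rel stage 1.6871 q [-0.248  0.409 -0.257  0.904 -0.     1.277] F [-0.5  0.2  0.8] t 3.8
[[ 0.55189208 -0.02836435  0.058     ]]
```

View pics/w3.png

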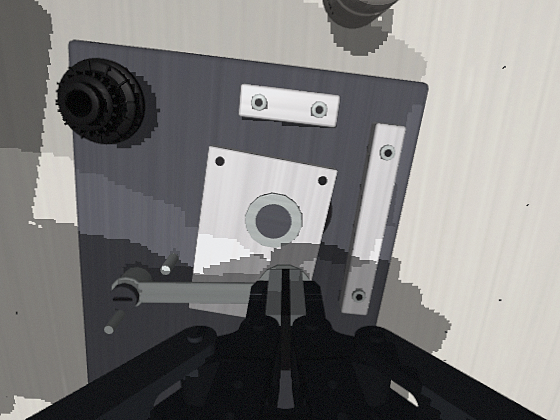

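The quarter turn is done. Now visible: hub (100,100), stop (290,105), rail (373,215), disc (274,220) and plate corners (209,147), (337,171). The toe rim at (285,265) is centred on the fingers. I'll refine the geometry, then lower.

```bash
python3 - <<'E'
from h import *
c=pickle.load(open("w3.pkl","rb"))
def rel(uv,z):
    p=plane(c,uv,z)[:,:2]; return np.c_[p@E1,p@E2]-SEAT
print("plate",rel([(209,147),(337,171),(191,285)],.024).round(4))
print("disc",rel([(274,220)],.027).round(4))
print("rail top inner / bottom",rel([(375,124),(342,313)],.028).round(4))
print("stop inner top",rel([(239,116),(336,126)],.028).round(4))
print("stage edges",rel([(69,41),(428,85)],.016).round(4))
print("pivot",rel([(125,292)],.04).round(4), "blade",rel([(150,282),(245,282),(150,301)],.031).round(4), "toe rim",rel([(285,265)],.027).round(4))
E
```

```text
plate [[-0.0502  0.0329]
 [ 0.0187  0.028 ]
 [-0.0565 -0.0497]]
disc [[-0.0119 -0.0025]]
rail top inner / bottom [[ 0.0334  0.0548]
 [ 0.0346 -0.0558]]
stop inner top [[-0.0353  0.0507]
 [ 0.0139  0.0515]]
stage edges [[-0.1256  0.0773]
 [ 0.0602  0.0772]]
pivot [[-0.0891 -0.0492]] blade [[-0.0784 -0.0465]
 [-0.0244 -0.0402]
 [-0.0784 -0.059 ]] toe rim [[-0.0028 -0.0288]]
```

play_rows(
  commands=[0,0,0.013,0,0,0,1,0,0,0.013,0,0,0,1,0,0,0.0138,0,0,0,1,0,0,0,0,0,0,1],
)

```text
clock: 4.25
ee_pos: [0.5561, -0.0569, 0.0389]
tcp_rot: [-2.168, -2.273, 0.001]
wrist_force: [-0.2, 0.3, 0.2]
gripper_width: 0.003
finger_force: 0.0
```

The plate is about 19 mm short in x, 19.5 mm short in y, and turned -0.07 rad. The clip is at about 1.715 rad. Next I push the post clockwise along its arc.

play_rows(
  commands=[-0.004,0,0,0,0,0,1,-0.004,0,0,0,0,0,1,-0.004,0,0,0,0,0,1,-0.0047,0.0008,0,0,0,3,1,-0.0047,0.0008,0,0,0,3,1,-0.0047,0.0008,0,0,0,3,1,-0.0047,0.0008,0,0,0,3,1],
)

```text
clock: 4.95
ee_pos: [0.5602, -0.0875, 0.0395]
tcp_rot: [2.395, 2.033, 0.002]
wrist_force: [0.8, 2.4, 2.2]
gripper_width: 0.003
finger_force: 1.5
```

```bash
python3 - <<'E'
from h import *
q,y=st(); th=y-np.pi/2; r=q-PIV
print("radial",r@[np.cos(th),np.sin(th)],"ccw",r@[-np.sin(th),np.cos(th)],"th",th)
E
```

```text
rel seat [ 0.0025 -0.0451] rel pivot [0.0923 0.0102] z 0.0395 yaw rel stage 1.4778 q [-2.990e-01  4.580e-01 -2.980e-01  8.140e-01  1.000e-03  1.435e+00] F [0.8 2.4 2.2] t 4.95
radial 0.09091102338182697 ccw 0.0187589289089778 th -0.09299886080049391
```

play_rows(
  commands=[-0.0047,0.0008,0,0,0,3,1,-0.0047,0.0008,0,0,0,3,1,-0.0047,0.0008,0,0,0,3,1,-0.0047,0.0008,0,0,0,3,1,-0.0047,0.0008,0,0,0,3,1,-0.0047,0.0008,0,0,0,3,1,-0.0047,0.0008,0,0,0,3,1,-0.0047,0.0008,0,0,0,3,1,-0.0047,0.0008,0,0,0,3,1,-0.0047,0.0008,0,0,0,3,1,-0.0047,0.0008,0,0,0,3,1],
)

```text
clock: 6.05
ee_pos: [0.5473, -0.1379, 0.0395]
tcp_rot: [2.873, 1.269, 0.002]
wrist_force: [1.3, 1.2, 0.7]
gripper_width: -0.003
finger_force: 0.8
```

play_rows(
  commands=[-0.0047,0.0008,0,0,0,3,1,-0.0047,0.0008,0,0,0,3,1,-0.0047,0.0008,0,0,0,3,1,-0.0047,0.0008,0,0,0,3,1,-0.0047,0.0008,0,0,0,3,1,-0.0047,0.0008,0,0,0,3,1,-0.0047,0.0008,0,0,0,3,1,-0.0047,0.0008,0,0,0,3,1,-0.0047,0.0008,0,0,0,3,1,-0.0047,0.0008,0,0,0,3,1,-0.0047,0.0008,0,0,0,3,1,0,0,0,0,0,0,1],
)

```text
clock: 7.25
ee_pos: [0.5087, -0.1728, 0.0395]
tcp_rot: [3.115, 0.402, 0.001]
wrist_force: [-0.4, 0.4, -0.3]
gripper_width: 0.001
finger_force: 0.0
```

```bash
cat >> h.py <<'E'
def clip():
    q,y=st(); th=y-np.pi/2; r=q-PIV
    print("radial",r@[np.cos(th),np.sin(th)],"ccw",r@[-np.sin(th),np.cos(th)],"th",th)
E
python3 - <<'E'
from h import *
clip()
E
```

```text
rel seat [-0.0429 -0.1338] rel pivot [ 0.0469 -0.0785] z 0.0395 yaw rel stage 0.3266 q [-0.479  0.416 -0.376  0.779 -0.     2.406] F [-0.4  0.4 -0.3] t 7.25
radial 0.08942472557052353 ccw 0.01919235041360874 th -1.2442411113401282
```

The clip is at about 0.36 rad. Now I'll raise, square the tool (turn -71°), and go to the plate's -y side.

play_rows(
  commands=[0.003,0,-0.03,0,0,0,1,0,0,-0.03,0,0,0,1,0,0,0,0,0,-7.9,1,0,0,0,0,0,-7.9,1,0,0,0,0,0,-7.9,1,0,0,0,0,0,-7.9,1,0,0,0,0,0,-7.9,1,0,0,0,0,0,-7.9,1,0,0,0,0,0,-7.9,1,0,0,0,0,0,-7.9,1,0,0,0,0,0,-7.9,1,0,0,0,0,0,0,1],
)

```text
clock: 8.45
ee_pos: [0.5117, -0.1715, 0.0992]
tcp_rot: [2.296, 2.144, 0.0]
wrist_force: [0.6, -0.0, -0.6]
gripper_width: -0.002
finger_force: 0.0
```

```bash
python3 - <<'E'
from h import *
st()
c=shot("wrist","w4.png"); pickle.dump(c,open("w4.pkl","wb"))
E
```

```text
rel seat [-0.04   -0.1323] rel pivot [ 0.0498 -0.077 ] z 0.0992 yaw rel stage 1.5726 q [-0.474  0.363 -0.275  0.933 -0.     1.165] F [ 0.6 -0.  -0.6] t 8.45
```

View pics/w4.png

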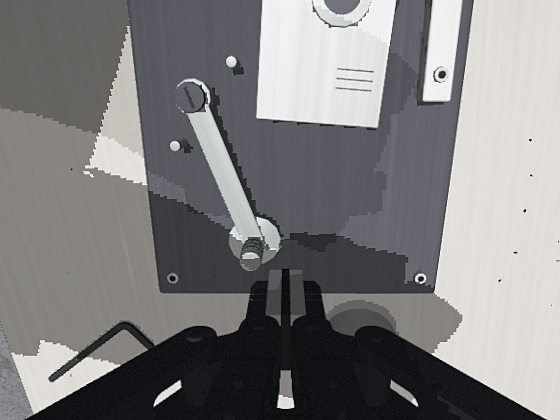

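The clip is clear, with its post at (252,245) and pivot at (192,96). The plate's -y edge runs (257,118) to (378,128), and there is a stop pin at (232,62).

```bash
python3 - <<'E'
from h import *
c=pickle.load(open("w4.pkl","rb"))
def rel(uv,z):
    p=plane(c,uv,z)[:,:2]; return np.c_[p@E1,p@E2]-SEAT
print("plate -y",rel([(257,118),(378,128)],.024).round(4), "rail inner",rel([(418,101),(427,10)],.028).round(4),rel([(418,104)],.016).round(4))
print("pivot",rel([(192,96)],.04).round(4),"post",rel([(252,245)],.058).round(4),"pin",rel([(232,62)],.035).round(4),depthpts(c,[(232,62)]).round(3))
print("stage near-right far right",rel([(161,292),(435,292)],.016).round(4))
E
```

```text
plate -y [[-0.0571 -0.0658]
 [ 0.0116 -0.0712]] rail inner [[ 0.0316 -0.0562]
 [ 0.0315 -0.0112]] [[ 0.0358 -0.0581]]
pivot [[-0.0891 -0.0538]] post [[-0.0586 -0.1289]] pin [[-0.0685 -0.0371]] [[ 0.49  -0.074  0.034]]
stage near-right far right [[-0.1256 -0.1812]
 [ 0.0612 -0.1811]]
```

play_rows(
  commands=[0.02,0.0115,0.015,0,0,0,1,0.02,0.0115,0.015,0,0,0,1,0,0,0.015,0,0,0,1,0,0,0.015,0,0,0,1,0,0,0,0,0,0,1],
)

```text
clock: 9.0
ee_pos: [0.5365, -0.1327, 0.0375]
tcp_rot: [-2.301, -2.135, 0.002]
wrist_force: [-0.5, 0.2, 1.3]
gripper_width: -0.001
finger_force: 0.0
```

```bash
python3 - <<'E'
from h import *
st()
E
```

```text
rel seat [-0.018  -0.0918] rel pivot [ 0.0718 -0.0365] z 0.0375 yaw rel stage 1.5661 q [-0.39   0.442 -0.335  0.797 -0.     1.256] F [-0.5  0.2  1.3] t 9.0
```

play_rows(
  commands=[0,0,0.009,0,0,0,1,0,0,0.009,0,0,0,1,0.003,0,0,0,0,0,1,0.003,0,0,0,0,0,1,0.003,0,0,0,0,0,1,0.003,0,0,0,0,0,1,0.003,0,0,0,0,0,1,0.003,0,0,0,0,0,1],
)

```text
clock: 9.8
ee_pos: [0.5389, -0.1152, 0.0212]
tcp_rot: [2.299, 2.14, -0.0]
wrist_force: [-0.2, -1.7, 1.3]
gripper_width: -0.0
finger_force: 1.2
```

```bash
python3 - <<'E'
from h import *
st()
E
```

```text
rel seat [-0.0168 -0.0742] rel pivot [ 0.073  -0.0189] z 0.0212 yaw rel stage 1.5689 q [-0.358  0.455 -0.365  0.75  -0.     1.284] F [-0.2 -1.7  1.3] t 9.8
```

play_rows(
  commands=[0.002,0,0.001,0,0,0,1,0.002,0,0.0005,0,0,0,1,0.002,0,0,0,0,0,1,0.002,0,0,0,0,0,1,0.002,0,0,0,0,0,1],
)

```text
clock: 10.3
ee_pos: [0.5394, -0.1051, 0.0194]
tcp_rot: [-2.3, -2.14, 0.0]
wrist_force: [-0.3, -1.6, 1.0]
gripper_width: 0.004
finger_force: 0.9
```

```bash
cat >> h.py <<'E'
def corners(fn):
    st(); c=shot("wrist",fn); pickle.dump(c,open("last.pkl","wb"))
E
python3 - <<'E'
from h import *
corners("w5.png")
E
```

```text
rel seat [-0.0171 -0.0641] rel pivot [ 0.0727 -0.0088] z 0.0194 yaw rel stage 1.569 q [-0.341  0.456 -0.371  0.744  0.     1.302] F [-0.3 -1.6  1. ] t 10.3
```

View pics/w5.png

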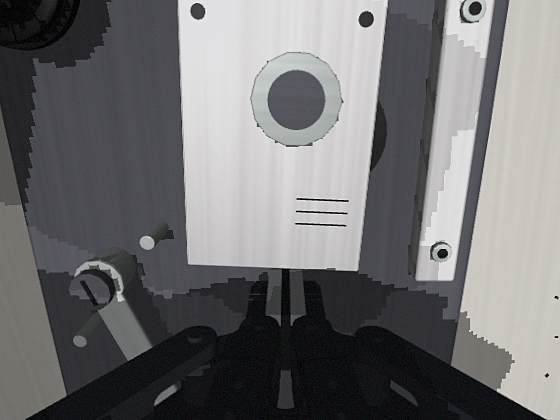

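The plate is nearly square, its -y edge at (188,266) to (358,270), and about 3 mm from the stop. I'll step slowly.

play_rows(
  commands=[0.001,0,0,0,0,0,1,0.001,0,0,0,0,0,1,0,0,0,0,0,0,1],
)

```text
clock: 10.65
ee_pos: [0.5395, -0.1031, 0.0194]
tcp_rot: [-2.3, -2.14, -0.0]
wrist_force: [-1.4, -0.4, 1.0]
gripper_width: -0.001
finger_force: 0.4
```

play_rows(
  commands=[0.0007,0,0,0,0,0,1,0,0,0,0,0,0,1],
)

```text
clock: 10.85
ee_pos: [0.5396, -0.1027, 0.0195]
tcp_rot: [2.3, 2.14, -0.0]
wrist_force: [0.1, -2.6, 0.5]
gripper_width: -0.001
finger_force: 1.2
```

play_rows(
  commands=[0.0007,0,0,0,0,0,1,0,0,0,0,0,0,1],
)

```text
clock: 11.05
ee_pos: [0.5399, -0.1024, 0.0195]
tcp_rot: [2.299, 2.139, -0.001]
wrist_force: [1.4, -6.9, -0.9]
gripper_width: 0.001
finger_force: 2.9
```

The side stop is reached (force rising to 7 N). Backing off and going round to the -x edge.

play_rows(
  commands=[-0.004,0,0,0,0,0,1,-0.004,0,0,0,0,0,1,0,0,-0.025,0,0,0,1,0,0,-0.025,0,0,0,1,0.02,-0.0176,0,0,0,0,1,0.02,-0.0176,0,0,0,0,1,0.0193,-0.0176,0,0,0,0,1,0,0,0,0,0,0,1],
)

```text
clock: 11.85
ee_pos: [0.4884, -0.045, 0.0694]
tcp_rot: [-2.297, -2.141, 0.001]
wrist_force: [0.0, -1.2, -0.6]
gripper_width: -0.002
finger_force: 0.0
```

```bash
python3 - <<'E'
from h import *
corners("w6.png")
E
```

```text
rel seat [-0.0721 -0.0077] rel pivot [0.0177 0.0476] z 0.0694 yaw rel stage 1.5705 q [-2.590e-01  3.170e-01 -4.420e-01  8.130e-01  1.000e-03  1.382e+00] F [ 0.  -1.2 -0.6] t 11.85
```

View pics/w6.png

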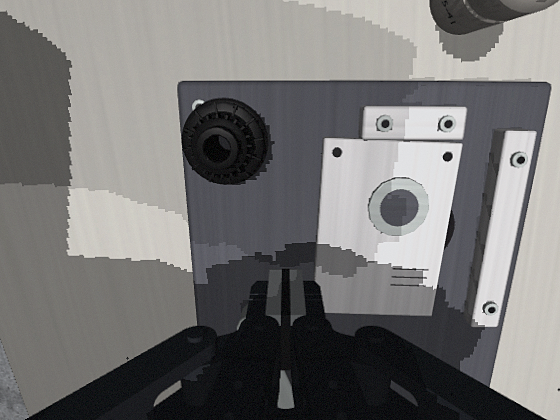

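The plate lies against the side stop (edge (325,138) to (463,143)). Its near edge runs (325,138) to (315,312), and the hub at (225,140) is clear. I'll lower and push +x.

play_rows(
  commands=[0,0,0.02,0,0,0,1,0,0,0.02,0,0,0,1,0,0,0.01,0,0,0,1,-0.001,0.003,0,0,0,0,1,-0.001,0.003,0,0,0,0,1,0,0.003,0,0,0,0,1,0,0.003,0,0,0,0,1,0,0.003,0,0,0,0,1,0,0.003,0,0,0,0,1],
)

```text
clock: 12.8
ee_pos: [0.5086, -0.0502, 0.0197]
tcp_rot: [2.3, 2.14, -0.0]
wrist_force: [-3.6, -1.1, 3.1]
gripper_width: -0.001
finger_force: 1.8
```

play_rows(
  commands=[0,0.002,0,0,0,0,1,0,0.002,0,0,0,0,1,0,0.002,0,0,0,0,1],
)

```text
clock: 13.1
ee_pos: [0.5146, -0.0506, 0.0194]
tcp_rot: [-2.3, -2.14, -0.0]
wrist_force: [-3.6, -0.4, 2.7]
gripper_width: 0.002
finger_force: 1.6
```

```bash
python3 - <<'E'
from h import *
st()
E
```

```text
rel seat [-0.0456 -0.0115] rel pivot [0.0442 0.0438] z 0.0194 yaw rel stage 1.5691 q [-0.256  0.411 -0.454  0.706  0.     1.387] F [-3.6 -0.4  2.7] t 13.1
```

play_rows(
  commands=[0,0.001,0,0,0,0,1,0,0.001,0,0,0,0,1,0,0,0,0,0,0,1],
)

```text
clock: 13.4
ee_pos: [0.5166, -0.0508, 0.0194]
tcp_rot: [2.3, 2.14, 0.0]
wrist_force: [-2.2, -0.9, 0.5]
gripper_width: 0.0
finger_force: 0.8
```

play_rows(
  commands=[0,0.0007,0,0,0,0,1,0,0,0,0,0,0,1],
)

```text
clock: 13.6
ee_pos: [0.5172, -0.0508, 0.0194]
tcp_rot: [2.3, 2.14, 0.0]
wrist_force: [-1.5, 0.3, 1.5]
gripper_width: -0.001
finger_force: 0.9
```

play_rows(
  commands=[0,0.0005,0,0,0,0,1,0,0,0,0,0,0,1],
)

```text
clock: 13.8
ee_pos: [0.5177, -0.0509, 0.0194]
tcp_rot: [2.3, 2.14, 0.0]
wrist_force: [-1.5, -0.1, 0.9]
gripper_width: 0.004
finger_force: 1.0
```

Still sliding; continue in small steps.

play_rows(
  commands=[0,0.0006,0,0,0,0,1,0,0,0,0,0,0,1],
)

```text
clock: 14.0
ee_pos: [0.5183, -0.0509, 0.0194]
tcp_rot: [2.3, 2.14, 0.0]
wrist_force: [-1.9, -0.0, 1.2]
gripper_width: 0.002
finger_force: 0.9
```

play_rows(
  commands=[0,0.0006,0,0,0,0,1,0,0,0,0,0,0,1],
)

```text
clock: 14.2
ee_pos: [0.5185, -0.0509, 0.0193]
tcp_rot: [-2.299, -2.14, 0.001]
wrist_force: [-3.6, -0.2, 2.4]
gripper_width: 0.001
finger_force: 2.3
```

play_rows(
  commands=[0,0.0005,0,0,0,0,1,0,0,0,0,0,0,1],
)

```text
clock: 14.4
ee_pos: [0.5186, -0.0509, 0.0193]
tcp_rot: [-2.299, -2.14, 0.002]
wrist_force: [-6.1, -0.2, 3.7]
gripper_width: 0.001
finger_force: 3.5
```

play_rows(
  commands=[0,0.0005,0,0,0,0,1,0,0,0,0,0,0,1],
)

```text
clock: 14.6
ee_pos: [0.5187, -0.0508, 0.0193]
tcp_rot: [-2.299, -2.139, 0.002]
wrist_force: [-9.0, 0.2, 6.4]
gripper_width: 0.005
finger_force: 4.6
```

play_rows(
  commands=[0,-0.005,0,0,0,0,1,0,-0.005,0,0,0,0,1,0,0,-0.025,0,0,0,1,0,0,-0.025,0,0,0,1,-0.02,0.005,-0.02,0,0,0,1,-0.02,0.005,-0.02,0,0,0,1,-0.02,0.005,-0.01,0,0,0,1,-0.02,0.005,0,0,0,0,1,0,0,0,0,0,0,1],
)

```text
clock: 15.5
ee_pos: [0.5249, -0.1336, 0.1198]
tcp_rot: [2.3, 2.137, 0.001]
wrist_force: [0.3, -0.4, 0.7]
gripper_width: -0.002
finger_force: 0.0
```

```bash
python3 - <<'E'
from h import *
corners("w7.png")
c=pickle.load(open("last.pkl","rb"))
E
```

```text
rel seat [-0.0296 -0.0935] rel pivot [ 0.0602 -0.0382] z 0.1198 yaw rel stage 1.5672 q [-0.4    0.348 -0.236  0.984 -0.     1.245] F [ 0.3 -0.4  0.7] t 15.5
```

View pics/w7.png

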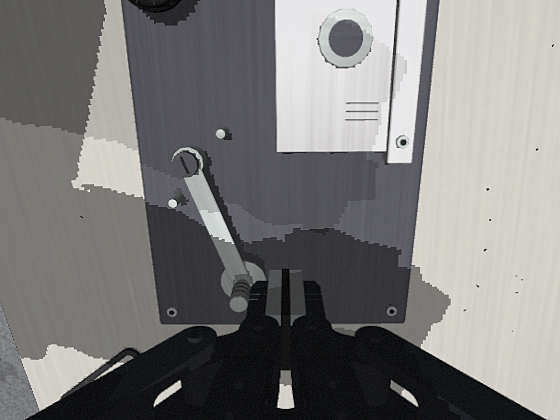

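The plate now lies flush along the rail (seam at col ~390, -y edge at row 152). The stop seam is out of view, so I'll re-press gently in +y to confirm it.

play_rows(
  commands=[0,0.012,0.03,0,0,0,1,0,0.012,0.03,0,0,0,1,0,0,0.03,0,0,0,1,0.003,0,0.01,0,0,0,1,0.004,0,0,0,0,0,1,0.004,0,0,0,0,0,1,0.004,0,0,0,0,0,1,0.004,0,0,0,0,0,1,0.004,0,0,0,0,0,1,0.004,0,0,0,0,0,1,0,0,0,0,0,0,1],
)

```text
clock: 16.65
ee_pos: [0.55, -0.1058, 0.0196]
tcp_rot: [2.299, 2.141, 0.0]
wrist_force: [0.5, 0.3, -0.0]
gripper_width: 0.002
finger_force: 0.0
```

```bash
python3 - <<'E'
from h import *
st()
E
```

```text
rel seat [-0.0064 -0.0641] rel pivot [ 0.0834 -0.0088] z 0.0196 yaw rel stage 1.5694 q [-0.336  0.47  -0.343  0.758  0.     1.307] F [ 0.5  0.3 -0. ] t 16.65
```

play_rows(
  commands=[0.001,0,0,0,0,0,1,0.001,0,0,0,0,0,1,0,0,0,0,0,0,1],
)

```text
clock: 16.95
ee_pos: [0.5501, -0.1043, 0.0194]
tcp_rot: [-2.3, -2.14, 0.0]
wrist_force: [0.0, -0.9, 0.2]
gripper_width: 0.003
finger_force: 0.0
```

play_rows(
  commands=[0.0007,0,0,0,0,0,1,0,0,0,0,0,0,1],
)

```text
clock: 17.15
ee_pos: [0.5502, -0.1037, 0.0194]
tcp_rot: [2.3, 2.14, -0.0]
wrist_force: [0.2, 0.3, 0.0]
gripper_width: 0.0
finger_force: 0.0
```

play_rows(
  commands=[0.0006,0,0,0,0,0,1,0,0,0,0,0,0,1],
)

```text
clock: 17.35
ee_pos: [0.5502, -0.103, 0.0194]
tcp_rot: [-2.3, -2.14, -0.0]
wrist_force: [0.1, 0.4, -0.4]
gripper_width: 0.001
finger_force: 0.0
```

play_rows(
  commands=[0.0006,0,0,0,0,0,1,0,0,0,0,0,0,1],
)

```text
clock: 17.55
ee_pos: [0.5502, -0.1027, 0.0195]
tcp_rot: [2.3, 2.14, -0.001]
wrist_force: [-0.7, -2.8, 0.0]
gripper_width: 0.004
finger_force: 1.5
```

play_rows(
  commands=[0.0006,0,0,0,0,0,1,0,0,0,0,0,0,1],
)

```text
clock: 17.75
ee_pos: [0.5502, -0.1025, 0.0195]
tcp_rot: [2.3, 2.139, -0.002]
wrist_force: [-1.0, -7.6, -1.1]
gripper_width: 0.001
finger_force: 3.5
```

play_rows(
  commands=[0.0005,0,0,0,0,0,1,0,0,0,0,0,0,1],
)

```text
clock: 17.95
ee_pos: [0.5502, -0.1024, 0.0195]
tcp_rot: [2.299, 2.138, -0.003]
wrist_force: [-2.3, -9.3, -1.3]
gripper_width: -0.006
finger_force: 4.9
```

The plate is confirmed hard against both faces (stiff contact at 9 N, no travel). Now I'll retreat and go to the clockwise side of the post.

play_rows(
  commands=[-0.003,0,0,0,0,0,1,-0.005,0,0,0,0,0,1,0,0,-0.035,0,0,0,1,0,0,-0.035,0,0,0,1,-0.0274,-0.0272,0,0,0,0,1,-0.0274,-0.0272,0,0,0,0,1,-0.0274,-0.0272,0,0,0,0,1,0,0,0,0,0,0,1],
)

```text
clock: 18.75
ee_pos: [0.4598, -0.1873, 0.0896]
tcp_rot: [-2.303, -2.136, 0.001]
wrist_force: [0.3, 0.6, -0.1]
gripper_width: 0.0
finger_force: 0.0
```

play_rows(
  commands=[0,0,0,0,0,7.7,1,0,0,0,0,0,7.7,1,0,0,0,0,0,7.7,1,0,0,0,0,0,7.7,1,0,0,0,0,0,7.7,1,0,0,0,0,0,7.7,1,0,0,0,0,0,7.7,1,0,0,0,0,0,7.7,1,0,0,0,0,0,7.7,1,0,0,0,0,0,0,1],
)

```text
clock: 19.75
ee_pos: [0.4628, -0.1853, 0.0894]
tcp_rot: [-3.109, -0.45, -0.0]
wrist_force: [0.3, 0.5, -1.0]
gripper_width: 0.004
finger_force: 0.0
```

```bash
python3 - <<'E'
from h import *
clip(); c=shot("wrist","w8.png"); pickle.dump(c,open("w8.pkl","wb"))
E
```

```text
rel seat [-0.0879 -0.1495] rel pivot [ 0.0019 -0.0942] z 0.0894 yaw rel stage 0.3575 q [-0.545  0.308 -0.392  0.87   0.     2.309] F [ 0.3  0.5 -1. ] t 19.75
radial 0.0888761690555386 ccw -0.031173088874086062 th -1.2132925733990378
```

View pics/w8.png

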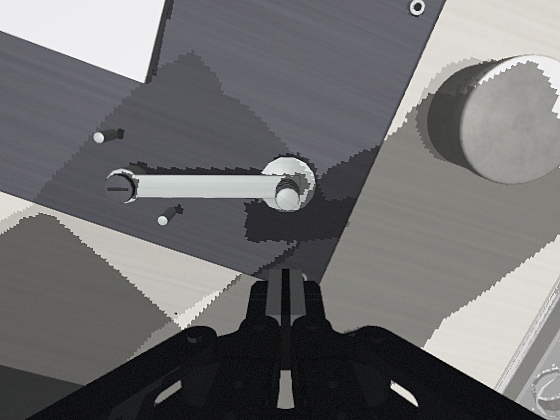

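The blade lies exactly along the tool's radial axis, with the post at (288,195), well aligned, and the tin is clear. Lower, then push counter-clockwise.

play_rows(
  commands=[0,0,0.02,0,0,0,1,0,0,0.02,0,0,0,1,0,0,0.0095,0,0,0,1,0.004,0,0,0,0,0,1,0.004,0,0,0,0,0,1,0.004,0,0,0,0,0,1,0.0047,0.0008,0,0,0,-3,1,0.0047,0.0008,0,0,0,-3,1,0.0047,0.0008,0,0,0,-3,1,0.0047,0.0008,0,0,0,-3,1],
)

```text
clock: 20.8
ee_pos: [0.4934, -0.1785, 0.0407]
tcp_rot: [3.042, 0.779, 0.001]
wrist_force: [-1.5, -1.8, -0.7]
gripper_width: 0.002
finger_force: 0.8
```

```bash
python3 - <<'E'
from h import *
clip()
E
```

```text
rel seat [-0.0578 -0.1406] rel pivot [ 0.032  -0.0853] z 0.0407 yaw rel stage 0.5716 q [-0.502  0.396 -0.406  0.767 -0.     2.138] F [-1.5 -1.8 -0.7] t 20.8
radial 0.0890197234561165 ccw -0.019192522688752777 th -0.9991665125973761
```

play_rows(
  commands=[0.0047,0.0008,0.0005,0,0,-3,1,0.0047,0.0008,0.0005,0,0,-3,1,0.0047,0.0008,0,0,0,-3,1,0.0047,0.0008,0,0,0,-3,1,0.0047,0.0008,0,0,0,-3,1,0.0047,0.0008,0,0,0,-3,1,0.0047,0.0008,0,0,0,-3,1,0.0047,0.0008,0,0,0,-3,1,0.0047,0.0008,0,0,0,-3,1,0.0047,0.0008,0,0,0,-3,1,0.0047,0.0008,0,0,0,-3,1],
)

```text
clock: 21.9
ee_pos: [0.5365, -0.1495, 0.0397]
tcp_rot: [2.695, 1.611, 0.001]
wrist_force: [-0.2, -1.4, 1.2]
gripper_width: 0.002
finger_force: 0.8
```

```bash
python3 - <<'E'
from h import *
clip()
E
```

```text
rel seat [-0.0168 -0.1086] rel pivot [ 0.073  -0.0533] z 0.0397 yaw rel stage 1.1476 q [-0.418  0.443 -0.325  0.801 -0.     1.646] F [-0.2 -1.4  1.2] t 21.9
radial 0.08842482255573572 ccw -0.018660509340762795 th -0.423207053164677
```

play_rows(
  commands=[0.0032,0.0006,0,0,0,-2,1,0.0032,0.0006,0,0,0,-2,1,0.0032,0.0006,0,0,0,-2,1,0.0032,0.0006,0,0,0,-2,1,0.0032,0.0006,0,0,0,-2,1,0.0032,0.0006,0,0,0,-2,1,0.0032,0.0006,0,0,0,-2,1,0.0032,0.0006,0,0,0,-2,1,0.0032,0.0006,0,0,0,-2,1,0.0032,0.0006,0,0,0,-2,1],
)

```text
clock: 22.9
ee_pos: [0.5518, -0.1211, 0.0389]
tcp_rot: [-2.375, -2.056, 0.0]
wrist_force: [-0.4, -1.6, 0.6]
gripper_width: 0.0
finger_force: 0.7
```

play_rows(
  commands=[0.0032,0.0006,0,0,0,-2,1,0.0032,0.0006,0,0,0,-2,1,0.0032,0.0006,0,0,0,-2,1,0.0032,0.0006,0,0,0,-2,1,0.0032,0.0006,0,0,0,-2,1,0.0032,0.0006,0,0,0,-2,1],
)

```text
clock: 23.5
ee_pos: [0.5567, -0.1022, 0.039]
tcp_rot: [2.147, 2.293, 0.0]
wrist_force: [0.2, -2.7, 1.6]
gripper_width: -0.001
finger_force: 1.6
```

```bash
python3 - <<'E'
from h import *
clip()
E
```

```text
rel seat [-0.   -0.06] rel pivot [ 0.0898 -0.0047] z 0.039 yaw rel stage 1.7063 q [-0.326  0.457 -0.301  0.812  0.     1.18 ] F [ 0.2 -2.7  1.6] t 23.5
radial 0.0882934364423624 ccw -0.016785487679865617 th 0.13547242960486883
```

play_rows(
  commands=[0.0032,0.0006,0,0,0,-2,1,0.0032,0.0006,0,0,0,-2,1,0,0,0,0,0,0,1],
)

```text
clock: 23.8
ee_pos: [0.5571, -0.0954, 0.0389]
tcp_rot: [-2.067, -2.365, -0.0]
wrist_force: [0.1, -0.8, 0.5]
gripper_width: -0.003
finger_force: 0.2
```

play_rows(
  commands=[0.0016,0.0003,0,0,0,-1,1,0,0,0,0,0,0,1],
)

```text
clock: 24.0
ee_pos: [0.5572, -0.0942, 0.0389]
tcp_rot: [-2.048, -2.382, -0.0]
wrist_force: [0.1, -1.1, 0.4]
gripper_width: -0.002
finger_force: 0.6
```

play_rows(
  commands=[0.0016,0.0003,0,0,0,-1,1,0,0,0,0,0,0,1],
)

```text
clock: 24.2
ee_pos: [0.5573, -0.0926, 0.0389]
tcp_rot: [-2.027, -2.4, 0.0]
wrist_force: [-0.1, -1.4, 0.1]
gripper_width: 0.0
finger_force: 0.9
```

```bash
python3 - <<'E'
from h import *
clip()
E
```

```text
rel seat [-0.0001 -0.0504] rel pivot [0.0897 0.0049] z 0.0389 yaw rel stage 1.8089 q [-0.309  0.456 -0.304  0.811  0.     1.094] F [-0.1 -1.4  0.1] t 24.2
radial 0.08830666537737915 ccw -0.016374384297645664 th 0.23813522693435174
```

play_rows(
  commands=[0.0016,0.0003,0,0,0,-1,1,0,0,0,0,0,0,1],
)

```text
clock: 24.4
ee_pos: [0.5572, -0.0909, 0.0389]
tcp_rot: [-2.006, -2.418, 0.0]
wrist_force: [-1.0, -1.5, -0.8]
gripper_width: -0.0
finger_force: 0.9
```

play_rows(
  commands=[0.001,0.0002,0,0,0,-0.6,1,0,0,0,0,0,0,1],
)

```text
clock: 24.6
ee_pos: [0.5573, -0.0899, 0.0389]
tcp_rot: [-1.994, -2.428, 0.0]
wrist_force: [-0.5, -1.9, -0.0]
gripper_width: -0.001
finger_force: 1.0
```

play_rows(
  commands=[0.0007,0.0001,0,0,0,-0.4,1,0,0,0,0,0,0,1],
)

```text
clock: 24.8
ee_pos: [0.5573, -0.0893, 0.0389]
tcp_rot: [-1.985, -2.435, 0.0]
wrist_force: [-0.7, -2.6, 0.3]
gripper_width: 0.001
finger_force: 1.0
```

play_rows(
  commands=[0.0006,0.0001,0,0,0,0,1,0,0,0,0,0,0,1],
)

```text
clock: 25.0
ee_pos: [0.5572, -0.0887, 0.0389]
tcp_rot: [-1.986, -2.434, 0.0]
wrist_force: [-0.4, -1.9, -0.3]
gripper_width: -0.001
finger_force: 1.0
```

play_rows(
  commands=[0.0006,0.0001,0,0,0,0,1,0,0,0,0,0,0,1],
)

```text
clock: 25.2
ee_pos: [0.5572, -0.088, 0.0389]
tcp_rot: [-1.986, -2.434, -0.0]
wrist_force: [-0.8, -1.6, 0.4]
gripper_width: 0.003
finger_force: 1.0
```

play_rows(
  commands=[0.0006,0.0001,0,0,0,0,1,0,0,0,0,0,0,1],
)

```text
clock: 25.4
ee_pos: [0.5572, -0.0874, 0.0389]
tcp_rot: [-1.986, -2.434, -0.0]
wrist_force: [-0.6, -3.4, -0.3]
gripper_width: -0.0
finger_force: 1.0
```

```bash
python3 - <<'E'
from h import *
clip()
E
```

```text
rel seat [-0.0005 -0.0452] rel pivot [0.0893 0.0101] z 0.0389 yaw rel stage 1.843 q [-0.3    0.455 -0.306  0.81   0.     1.068] F [-0.6 -3.4 -0.3] t 25.4
radial 0.08870460074292152 ccw -0.014319868391558705 th 0.2722428750207413
```

play_rows(
  commands=[0.0006,0.0001,0,0,0,0,1,0,0,0,0,0,0,1],
)

```text
clock: 25.6
ee_pos: [0.5572, -0.0869, 0.0389]
tcp_rot: [1.986, 2.434, -0.0]
wrist_force: [-1.3, -2.1, -1.4]
gripper_width: 0.002
finger_force: 1.1
```

play_rows(
  commands=[0.0006,0.0001,0,0,0,0,1,0,0,0,0,0,0,1],
)

```text
clock: 25.8
ee_pos: [0.5572, -0.0864, 0.039]
tcp_rot: [1.986, 2.434, -0.0]
wrist_force: [-1.3, -3.4, 0.1]
gripper_width: 0.001
finger_force: 1.8
```

play_rows(
  commands=[0.0006,0.0001,0,0,0,0,1,0,0,0,0,0,0,1],
)

```text
clock: 26.0
ee_pos: [0.5572, -0.0859, 0.0389]
tcp_rot: [1.986, 2.434, -0.001]
wrist_force: [-2.0, -5.2, 0.2]
gripper_width: -0.002
finger_force: 2.5
```

play_rows(
  commands=[0.0005,0.0001,0,0,0,0,1,0,0,0,0,0,0,1],
)

```text
clock: 26.2
ee_pos: [0.5571, -0.0856, 0.0389]
tcp_rot: [1.986, 2.434, -0.001]
wrist_force: [-1.6, -6.8, -0.0]
gripper_width: 0.002
finger_force: 3.1
```

The clip is on its stop (force rising to 7 N with no further travel). Retreat, then check numerically.

play_rows(
  commands=[-0.003,0,0,0,0,0,1,-0.006,0,0,0,0,0,1,-0.01,0,-0.02,0,0,0,1,-0.01,0,-0.04,0,0,0,1,-0.02,0,-0.04,0,0,0,1,-0.02,0,-0.04,0,0,0,1,-0.02,0,-0.03,0,0,0,1,0,0,0,0,0,0,1,0,0,0,0,0,0,1],
)

```text
clock: 27.1
ee_pos: [0.5753, -0.1728, 0.2089]
tcp_rot: [1.986, 2.433, 0.001]
wrist_force: [-0.4, 0.8, -0.5]
gripper_width: -0.002
finger_force: 0.0
```

```bash
python3 - <<'E'
from h import *
st(); c=shot("wrist","w9.png"); pickle.dump(c,open("w9.pkl","wb"))
# top-down rectified map in seat axes at plate-top height, 2 px/mm
K=np.array(c["intrinsics"]); D=np.array(c["distortion"])
def proj(rel,z):
    q=np.atleast_2d(rel)+SEAT; w=np.c_[q@np.array([E1,E2]),np.full(len(q),z)]
    l=(w-c["xyz"])@c["rotation"]; l=l*[1,-1,-1]
    return cv2.projectPoints(l,np.zeros(3),np.zeros(3),K,D)[0].reshape(-1,2)
g=cv2.cvtColor(c["pixels"],cv2.COLOR_RGB2GRAY).astype(np.float32)
def prof(a,b,z,n):
    P=np.linspace(a,b,n); uv=proj(P,z).astype(np.float32)
    return P,cv2.remap(g,uv[:,:1],uv[:,1:],cv2.INTER_LINEAR)[:,0].astype(int)
for y in(-.035,-.01,.02,.04):
    P,v=prof((-.045,y),(-.025,y),.024,21); print("near edge y",y,v)
    P,v=prof((.025,y),(.045,y),.024,21); print("   rail seam",v)
for x in(-.03,-.01,.01):
    P,v=prof((x,.040),(x,.060),.024,21); print("stop seam x",x,v)
for x in(-.03,-.015,.025):
    P,v=prof((x,-.06),(x,-.04),.024,21); print("-y edge x",x,v)
# post by depth
z=c["range_z"]; v,u=np.where(z>0); W=depthpts(c,np.c_[u,v]); r=np.c_[W[:,:2]@E1,W[:,:2]@E2]-SEAT
m=(W[:,2]>.052)&(W[:,2]<.063)&(np.abs(r[:,0])<.05)&(np.abs(r[:,1]+.03)<.04)
p=r[m].mean(0)-(PIV-SEAT); print("post",m.sum(),r[m].mean(0),"joint",1.6+np.arctan2(p[1],p[0]))
E
```

```text
rel seat [ 0.0235 -0.1291] rel pivot [ 0.1133 -0.0738] z 0.2089 yaw rel stage 1.8423 q [-4.280e-01  4.010e-01  9.900e-02  1.269e+00  1.000e-03  9.420e-01] F [-0.4  0.8 -0.5] t 27.1
near edge y -0.035 [177 177 178 178 176 173 172 174 171 172 171 171 171 170 170 169 170 171
 168 169 171]
   rail seam [202 198 195 198 197 193 195 204 172  98 163 201 202 201 201 197 191 190
 189 190 190]
near edge y -0.01 [ 76  77  76  72  74  76  76  75  67  89 213 206 204 204 204 205 205 205
 205 204 205]
   rail seam [205 203 200 201 200 196 202 211 166  56 154 203 204 202 204 197 191 190
 191 192 192]
near edge y 0.02 [0 0 0 0 0 0 0 0 0 0 0 0 0 0 0 0 0 0 0 0 0]
   rail seam [202 205 204 204 204 204 205 211 159  87 190 208 204 203 204 204 204 205
 205 204 204]
near edge y 0.04 [0 0 0 0 0 0 0 0 0 0 0 0 0 0 0 0 0 0 0 0 0]
   rail seam [0 0 0 0 0 0 0 0 0 0 0 0 0 0 0 0 0 0 0 0 0]
stop seam x -0.03 [0 0 0 0 0 0 0 0 0 0 0 0 0 0 0 0 0 0 0 0 0]
stop seam x -0.01 [0 0 0 0 0 0 0 0 0 0 0 0 0 0 0 0 0 0 0 0 0]
stop seam x 0.01 [0 0 0 0 0 0 0 0 0 0 0 0 0 0 0 0 0 0 0 0 0]
-y edge x -0.03 [ 72  72  70  73  74  73  75  73  73  71  45 149 209 207 205 210 185  94
  62 126 166]
-y edge x -0.015 [ 71  70  71  70  71  71  71  71  72  63  21 140 204 200 197 199 199 200
 207 153  85]
-y edge x 0.025 [ 68  68  70  67  67  67  67  66  68  66  61 125 204 201 199 200 199 201
 202 200 200]
post 245 [-0.00537202 -0.02819187] joint 1.910682264128706
```

Clip is at about 1.9 rad; the rail seam is tight and square. One more check, of the stop seam.

play_rows(
  commands=[0.03,0,-0.01,0,0,0,1,0.03,0,-0.01,0,0,0,1,0,0,0,0,0,0,1,0,0,0,0,0,0,1],
)

```text
clock: 27.55
ee_pos: [0.5627, -0.1126, 0.2282]
tcp_rot: [-1.983, -2.435, 0.0]
wrist_force: [-0.4, -0.6, -0.4]
gripper_width: -0.002
finger_force: 0.0
```

```bash
python3 - <<'E'
from h import *
st(); c=shot("wrist","w10.png")
K=np.array(c["intrinsics"]); D=np.array(c["distortion"]); g=cv2.cvtColor(c["pixels"],cv2.COLOR_RGB2GRAY).astype(np.float32)
def prof(a,b,z,n):
    q=np.linspace(a,b,n)+SEAT; w=np.c_[q@np.array([E1,E2]),np.full(n,z)]
    l=((w-c["xyz"])@c["rotation"])*[1,-1,-1]
    uv=cv2.projectPoints(l,np.zeros(3),np.zeros(3),K,D)[0].reshape(-1,2).astype(np.float32)
    return cv2.remap(g,uv[:,:1],uv[:,1:],cv2.INTER_LINEAR)[:,0].astype(int)
for x in(-.03,-.01,.01): print("stop seam x",x,prof((x,.040),(x,.060),.024,41))
for y in(-.045,-.01,.02,.04): print("rail seam y",y,prof((.025,y),(.045,y),.024,41))
for x in(-.03,.025): print("-y edge",prof((x,-.06),(x,-.04),.024,41))
E
```

```text
rel seat [ 0.0067 -0.07  ] rel pivot [ 0.0965 -0.0147] z 0.2282 yaw rel stage 1.8447 q [-0.34   0.35   0.071  1.293  0.     1.027] F [-0.4 -0.6 -0.4] t 27.55
stop seam x -0.03 [204 204 137  81  50  45  51  52  50  47  60  80 158 203 203 200 198 201
 207 215 106  42  56 109 164 195 204 199 199 200 201 194 179 171 160 159
 161 163 160 167 179]
stop seam x -0.01 [197 197 197 197 197 195 196 197 197 197 199 199 198 198 198 198 201 208
 184 137  74  49  58 113 162 194 203 201 199 197 197 197 198 198 198 198
 197 197 199 199 199]
stop seam x 0.01 [193 192 191 191 192 192 192 191 190 191 193 193 192 192 192 194 195 195
 201 186 136  87  58 108 153 189 196 195 195 196 197 198 199 199 200 199
 196 194 195 195 197]
rail seam y -0.045 [177 174 173 171 171 170 172 174 171 169 169 169 170 173 178 175 160 133
  94  98 146 171 179 181 178 174 169 156 139 137 131 129 133 103  67  43
  35  55  71 110 141]
rail seam y -0.01 [188 186 184 183 183 183 183 183 182 180 179 181 184 189 190 179 147  85
  66  91 127 165 181 187 186 184 184 186 184 183 180 177 174 172 172 173
 174 174 174 175 175]
rail seam y 0.02 [194 191 189 189 189 190 191 191 190 189 188 188 192 197 194 185 148 107
  91 103 146 174 188 192 191 190 190 190 190 188 186 183 181 180 179 181
 182 182 182 182 180]
rail seam y 0.04 [199 199 197 195 196 199 199 199 196 193 192 191 194 199 202 183 144 100
  60  95 146 172 193 195 196 197 188 172 152 127 131 136 143 155 138 130
 123 128 140 149 153]
-y edge [ 84  85  85  85  77  71  72  72  71  71  71  70  72  72  71  71  72  71
  70  66  58  83 126 163 188 185 179 179 180 182 184 187 167  94  75 129
 157 152 150 150 150]
-y edge [ 65  65  66  66  66  65  64  64  64  64  64  65  65  65  65  64  64  64
  63  60  57  66  84 139 189 186 177 175 175 176 177 176 175 176 176 177
 177 178 179 179 178]
```

Both seams are equally thin dark lines, straight and tight, so I'm handing in.

```bash
python3 -c "
from bench import arm
print(arm.close_job())"
```

```text
the job is handed in; nothing more can be done
None
```

I swung the clip clear, pushed the plate home against the rail and the stop, swung the clip back onto its end stop (about 1.9 rad), and handed the job in; no verdict came back, the highest wrist force read was about 11 N, and I viewed 11 pictures, one over the limit of 10.

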